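# Switch off the egg cooker and lift out the brown egg with the tongs

### The job

Switch the egg cooker off: push its dial down and, keeping it down, turn it clockwise all the way to the white off dot, then let it spring back up. Then pick up the tongs, close their jaws around the brown egg, lift it out to about 12 cm above its seat in the cooker and finish while still holding it there steadily in the tongs, so that I can bring the egg cup under it. Do not touch the brown egg with the fingers, and leave the white egg, the egg cup and the trivet where they are.

Things in the scene. Friction and masses are not known exactly. Their poses are not given: they have to be found in the camera images.
- cooker: Egg cooker, a low white housing fixed to the counter, 150 (x) x 300 (y) x 45 mm high; origin at the centre of its underside, yaw within 0.2 rad. On its flat top two egg seats at (0, -95) and (0, 5) mm in its frame: black rings 47 mm across, 8 mm high (top 53 mm over the counter). The dial is at (-20, 110) mm.
- dial_grip (a point): Where to grip the dial: on its vertical axis, 94 mm above the counter when up. Black upright bar 40 long, 14 wide (grip this), 37 mm tall, top 5 mm above this point, on a 40 mm disc whose top is 32 mm below it. A steel stop hook beside the disc tops out 31 mm below it; else 45 mm around is free. x axis along the bar; the white pointer line points to -x.
- dial_turn (a joint): Dial angle in rad, growing anticlockwise from above. 0 = off (hard stop): pointer at the white dot, bar parallel to the cooker's x axis, pointing to its -x. Starts at 0.8 to 1.4 (on, red dots). At about 0.63 a steel hook blocks the dial's lug unless it is pressed at least 6.5 mm; clear again below 0.2. Friction 0.03 N m.
- dial_press (a joint): How far the dial is pushed down, in m: 0 = up, 0.008 = fully down. A spring pushes it up with 3 N at 0 and 7 N fully down. Below 0.002 it counts as sprung back.
- tongs: Kitchen tongs, 120 g, lying on the counter, to be gripped from above. Origin on the underside below the hinge at the back; x runs from hinge to jaws, z up, symmetric about y = 0. Hinge block (x -18 to 6 mm) 26 mm wide, 36 mm high; jaws end at x = 172 mm. Springs hold the two arms open against stops; both arms move alike.
- tongs_grip (a point): Midway between the red grip plates, 85 mm from the hinge, 25 mm above the underside: put the gripper's centre here, closing along the tongs' y. Plates: x 55-115, z 14-36 mm; 60 mm over the outsides when open, about 38 mm on the egg. They start to give at 6 N, need 7.7 N at egg width: stop at about 55 mm to carry them open, squeeze with 15 to 30 N to hold the egg.
- tongs_jaws (a point): Midway between the jaws, 155 mm from the hinge (70 mm ahead of tongs_grip), 12 mm above the underside: the egg's centre belongs here when the jaws close. V-shaped black jaws 36 mm high (from the underside up); gap about 80 mm when open, 103 mm over the outsides.
- tongs_left: The arm and jaw on the tongs' +y side; origin on its hinge axis.
- tongs_right: The arm and jaw on the tongs' -y side; origin on its hinge axis.
- brown_egg: The brown boiled egg to lift, about 60 g, 44 mm across and 58 mm tall, standing upright in one of the two seats (either). Origin at the centre of its underside, 45 mm above the counter.
- brown_egg_center (a point): The brown egg's widest level, on its axis, 27 mm above its underside (72 mm above the counter while seated).
- white_egg: Bystander: a white egg of the same size in the other seat, 100 mm away. Leave it.
- egg_cup: Bystander: red plastic egg cup, loose, 47 mm across, 54 mm high. Origin at the centre of its underside.
- trivet: Bystander: round spoked steel trivet, loose, 178 mm across, 8 mm high. Origin at the centre of its underside.
Not all that is in view belongs to the job. Leave any turquoise look-alike of the tongs alone.

How it is judged:
By the outcome, as a careful person would: the job done as asked, in the order asked, and still so for the second after the job is handed in, while the arm keeps its last pose, push and grip.
It also fails if it takes over 64 s, if anything falls off the work surface, if the arm or the gripper's body presses on something with over 40 N, if the wrist force passes 120 N, or if a joint passes its speed limit or range.

### The arm

A 6-joint arm with a two-finger parallel gripper is mounted at the origin on the work surface. World frame = base frame: x ahead of the robot, y to its left, z up, the work surface at z = 0. Lengths are in m, angles in rad, forces in N, time in s.
With the tool pointing down it reaches from about 0.35 to 0.775 m from the base axis. Payload 7.3 kg.
Tool frame: the origin (TCP) lies at the very end of the fingers, on their centre line; the grasp point (between the pads) lies 19 mm behind it; z points along the fingers, y is the line along which they close (so a half turn about z gives the same grasp; the last joint's range is limited). The gripper opens to 92 mm and grips with 3 to 60 N. Pads are 19 mm wide; open, the fingers measure 130 mm over their backs; the gripper's body (75 mm by 190 mm) begins 47 mm behind the grasp point.
Start: joints at [1.087, 0.342, 1.524, -0, 1.275, -0.146], TCP at [0.174, 0.495, 0.227] pointing down, gripper open.
Joint ranges: [-2.53, 2.53], [-0.77, 2.02], [0.04, 2.7], [-1, 4.14], [0.28, 2.66], [-3.11, 3.11]. Speed limits (rad/s): [2.57, 2.57, 3.14, 3.14, 3.14, 3.14].

### API

Orientations are given as [roll, pitch, yaw] about the fixed x, y, z axes, in that order (R = Rz(yaw) Ry(pitch) Rx(roll)).
In Python, from cell import robot gives the robot as it stands. The module is installed in compiled form; this text tells all that it offers.
- The arm moves only by the tool arm_command, never from a script. Its argument "moves" is a list of rows, each a list of 3 entries, a list of its own where there are three numbers: the shift along the tool's x, y, z in m, then the turn, a rotation vector about the tool's x, y, z in rad, then the finger opening in m, from 0 to 0.0918. In form: [[[dx, dy, dz], [ax, ay, az], claw], ...]. A call has exactly 5 rows; each row is the pose to reach, as a shift and turn from the pose commanded when the call began, along the tool's axes at that moment; what a row does not reach only later rows make up. A row lasts 1/10 s, in which the tool goes at most 50 mm and 8.59 degrees, less where a joint would pass 70% of its speed; a pose out of reach is approached as far as the arm can. A call with a gripper value outside its range is refused whole. The fingers move at their own pace and stop on an object; "squeeze" is the grip in N (left out, the last holds). Time passes only in rows, so rows that repeat a pose let the fingers close, or fill a call up. It gives the time, the measured TCP pose, the force, the opening and the grip force at its end, in the units of the state.
- robot.observe(): the state, without advancing time (a new reading comes with each control period).
- robot.read_camera(name): name is "scene" or "top"; returns the picture (384x512x3 uint8, red, green, blue); there is no depth.
- robot.camera_model(name): a dict with "fx", "fy", "cx", "cy" (pixels), "R" (3x3) and "t" (3): a world point X has camera coordinates R X + t. Camera axes: x right, y down, z forward; pixel columns grow to the right and rows downward; lengths in m; the calibration is good to about 2 mm. A picture is of the moment at which its call begins. camera_model takes no time and is no camera call.
- robot.hand_in(): hands the job in; it is judged then, once.
The state is a dict: "time": time; "qpos": joint angles; "qvel": joint speeds; "joint_efforts": joint torques, N m; "tool_pos": TCP position; "tool_rot": TCP orientation; "contact_force": force on the tool from outside, world axes, zero at the start; "torque": the same for the moment, N m; "opening": finger opening in m; "grip_force": force on a finger pad.
Only numpy, scipy, OpenCV 4.12 (cv2) and the standard library are available. Lean on these libraries where they do the work, as an engineer would, in place of code of your own. Each camera call takes 0.05 s, during which the arm holds its last target. There are 200 camera calls.

## Working session

There is one attempt and no reset: what is moved stays moved. The work goes in short steps, Python scripts to look and compute and a tool call to move; the robot and the scene stay as the last step left them, time stands still between calls to the robot, and variables do not carry over. Pictures are saved under pics/ and viewed, at most 10 in all, crops included, and the job is handed in when it is done.

Besides the shell and the picture viewer there is one more tool, called after "Request:" as name(argument=value, ...) on one line, values as JSON. arm_command: Moves the arm, as the interface text tells. Its arguments: {"type":"object","properties":{"moves":{"type":"array"},"squeeze":{"type":"number"}},"required":["moves"]}

```bash
mkdir -p pics; python3 - <<'E'
from cell import robot
import cv2,numpy as np
for n in("scene","top"):
    im=robot.read_camera(n); np.save(f"pics/{n}0.npy",im); cv2.imwrite(f"pics/{n}0.png",cv2.resize(im[...,::-1],(800,600),interpolation=cv2.INTER_CUBIC))
    print({k:np.round(v,4).tolist() for k,v in robot.camera_model(n).items()})
print(robot.observe())
E
```

```text
{'fx': 489.9464, 'fy': 489.9464, 'cx': 246.0383, 'cy': 188.897, 'R': [[-0.5383, 0.8427, -0.0017], [0.6853, 0.4366, -0.5829], [-0.4905, -0.3149, -0.8126]], 't': [0.392, -0.3197, 1.6544]}
{'fx': 388.0605, 'fy': 388.0605, 'cx': 259.4072, 'cy': 192.6981, 'R': [[0.094, -0.9956, 0.0009], [-0.9746, -0.0922, -0.2043], [0.2035, 0.0184, -0.9789]], 't': [-0.1285, 0.5882, 1.2283]}
{'time': 0.1, 'qpos': array([ 1.08700292e+00,  3.42640555e-01,  1.52493259e+00,  9.41461268e-06,
        1.27540179e+00, -1.45975517e-01]), 'qvel': array([-0.00028959, -0.0012462 , -0.0018865 , -0.00017329, -0.0014474 ,
       -0.00204098]), 'joint_efforts': array([ 2.88325005e-03, -4.32010210e+01, -2.44695389e+01,  7.21485238e-02,
        5.26350620e-02, -3.96260202e-05]), 'tool_pos': array([0.17379101, 0.49500964, 0.22611707]), 'tool_rot': array([-3.14022638e+00, -2.09971495e-04,  2.80377188e+00]), 'contact_force': array([ 0.50769129, -0.57560561,  0.24021923]), 'torque': array([0.00173815, 0.02343857, 0.04234273]), 'grip_force': 0.0, 'opening': 0.09178173431871252}
```

View pics/top0.png

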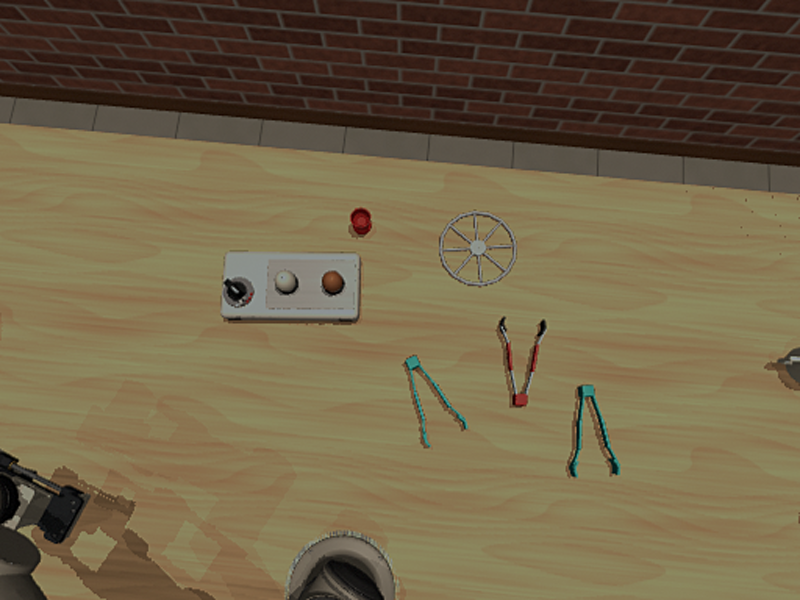

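View pics/scene0.png

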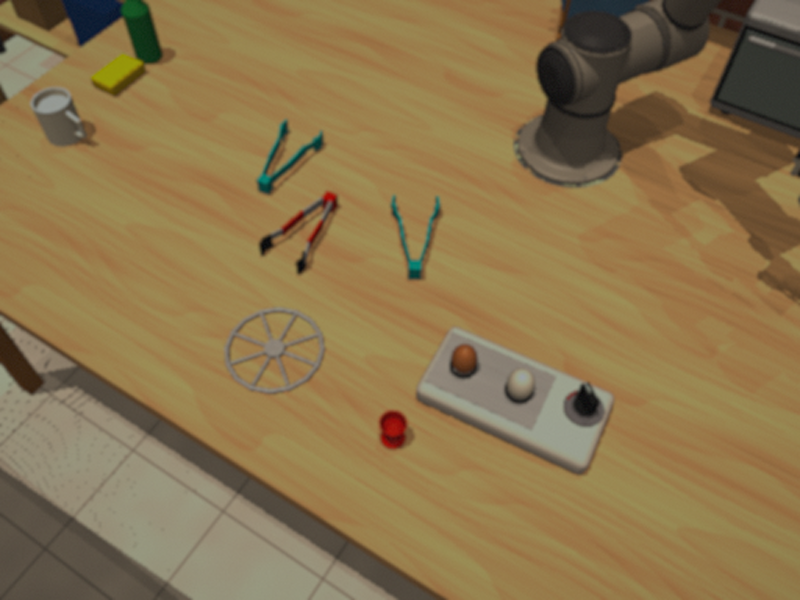

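Candidates (top picture, 800x600 px): red tongs at (520,360). Turquoise look-alikes at (435,400) and (595,430), rejected because the job's tongs have red grip plates and black jaws. Brown egg at (333,282), white egg at (286,281), dial at (237,290). In the scene view the red tongs are at (300,230), the brown egg at (464,360) and the dial at (586,400).

```bash
cat > h.py <<'E'
import cv2,numpy as np
from cell import robot
C={n:robot.camera_model(n) for n in("scene","top")}
def ray(n,p):
    c=C[n];R=np.array(c["R"]);d=R.T@np.array([(p[0]-c["cx"])/c["fx"],(p[1]-c["cy"])/c["fy"],1]);return -R.T@np.array(c["t"]),d
def onz(n,p,z):
    o,d=ray(n,p);return o+d*(z-o[2])/d[2]
def proj(n,X):
    c=C[n];v=np.array(c["R"])@X+np.array(c["t"]);return np.array([c["fx"]*v[0]/v[2]+c["cx"],c["fy"]*v[1]/v[2]+c["cy"]])
def tri(ps,pt):
    A=[];b=[]
    for n,p in(("scene",ps),("top",pt)):
        o,d=ray(n,p);d=d/np.linalg.norm(d);P=np.eye(3)-np.outer(d,d);A.append(P);b.append(P@o)
    return np.linalg.lstsq(np.vstack(A),np.hstack(b),rcond=None)[0]
def blobs(im,lo,hi,box,amin=8):
    h=cv2.cvtColor(im,cv2.COLOR_RGB2HSV);m=cv2.inRange(h,lo,hi);k=np.zeros_like(m);x0,y0,x1,y1=box;k[y0:y1,x0:x1]=m[y0:y1,x0:x1]
    n,l,s,c=cv2.connectedComponentsWithStats(k);return [(s[i].tolist(),c[i].round(2).tolist()) for i in range(1,n) if s[i][4]>=amin]
E
python3 - <<'E'
from h import *
T=np.load("pics/top0.npy");S=np.load("pics/scene0.npy")
a=T[150:300,135:360];b=S[110:310,130:400]
cv2.imwrite("pics/c1.png",np.vstack([cv2.resize(T[155:215,135:240],(700,400),interpolation=3)[:,:,::-1][:300*2]]))
cv2.imwrite("pics/c2.png",cv2.resize(T[195:270,310:360],(400,600),interpolation=3)[:,:,::-1])
h=cv2.cvtColor(T,cv2.COLOR_RGB2HSV)
print("top red",blobs(T,(0,150,60),(8,255,255),(305,195,365,270)))
print("top black",blobs(T,(0,0,0),(180,255,60),(305,195,365,230)))
print("scene red",blobs(S,(0,170,60),(6,255,255),(150,110,230,180)))
print("scene black",blobs(S,(0,0,0),(180,255,60),(150,110,230,180)))
for n,I,p in(("t",T,(213,181)),("t",T,(183,180)),("s",S,(297,229)),("s",S,(333,245)),("t",T,(210,190)),("t",T,(225,165))):
    print(n,p,cv2.cvtColor(I,cv2.COLOR_RGB2HSV)[p[1],p[0]])
E
```

```text
top red [([324, 219, 3, 9, 15], [325.4, 222.93]), ([340, 221, 5, 17, 34], [342.09, 228.71]), ([325, 229, 3, 8, 16], [326.38, 232.12]), ([330, 252, 8, 8, 55], [333.09, 255.49])]
top black [([320, 203, 4, 11, 22], [321.14, 207.77]), ([344, 205, 5, 10, 29], [346.52, 209.66])]
scene red [([207, 123, 8, 11, 51], [210.8, 126.86]), ([181, 136, 13, 13, 43], [186.98, 141.7]), ([197, 142, 10, 13, 33], [201.42, 148.39])]
scene black [([170, 110, 11, 13, 29], [174.0, 116.52]), ([167, 151, 8, 11, 55], [170.05, 155.56]), ([190, 164, 6, 10, 35], [192.57, 169.06])]
t (213, 181) [ 11 164 106]
t (183, 180) [ 32  32 142]
s (297, 229) [ 12 187 127]
s (333, 245) [ 32  40 158]
t (210, 190) [ 30  19 137]
t (225, 165) [100  15 149]
```

View pics/c1.png

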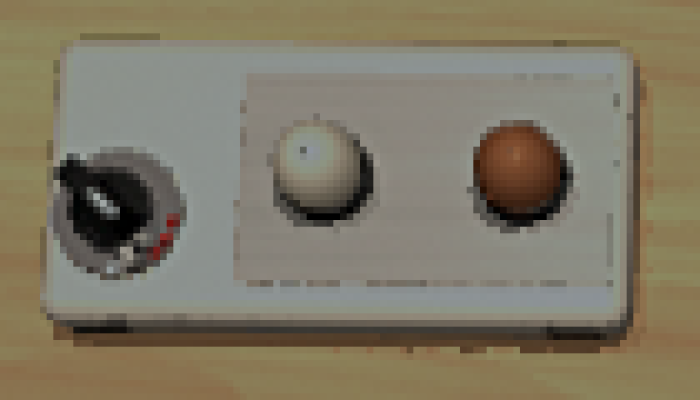

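View pics/c2.png

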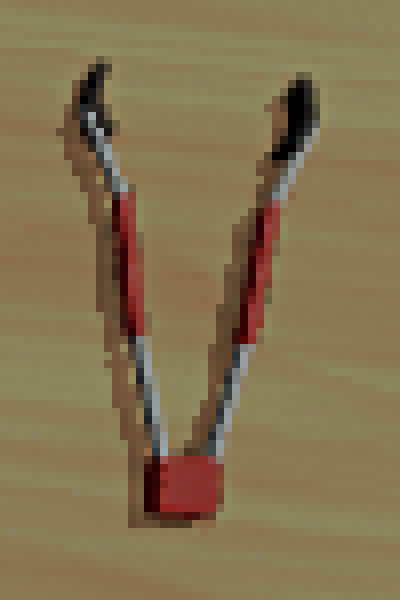

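Crops: red tongs confirmed (hinge block at crop (185,485), jaws pointing up in the image, i.e. +x). On the cooker, the brown egg is in the right-hand seat at (520,165), the white egg at (320,165). The dial is at about (100,205), with its bar running from upper left to lower right and pointing at the red dots.

```bash
python3 - <<'E'
from h import *
T=np.load("pics/top0.npy");S=np.load("pics/scene0.npy")
# eggs
bt=blobs(T,(5,130,40),(16,255,255),(203,170,223,192),20);bs=blobs(S,(5,150,40),(16,255,255),(285,215,310,245),20);print(bt,bs)
wt=blobs(T,(15,25,80),(40,90,255),(174,170,193,190),20);ws=blobs(S,(15,25,80),(40,110,255),(320,230,346,260),20);print(wt,ws)
# cooker edges: hull of the top face
for n,I,box in(("top",T,(138,155,236,204)),("scene",S,(260,205,400,305))):
    h=cv2.cvtColor(I,cv2.COLOR_RGB2HSV);m=cv2.inRange(h,(0,0,115),(180,62,255));k=np.zeros_like(m);x0,y0,x1,y1=box;k[y0:y1,x0:x1]=m[y0:y1,x0:x1]
    c=max(cv2.findContours(k,0,1)[0],key=cv2.contourArea);r=cv2.minAreaRect(c);print(n,cv2.contourArea(c),r);print(np.array([onz(n,p,.045)[:2] for p in cv2.boxPoints(r)]).round(4).tolist())
# tongs
def z(n,p,h):return onz(n,p,h)[:2].round(4)
print("hinge",tri((210.8,126.86),(333.09,255.49)).round(4), z("top",(333.1,255.5),.034),z("scene",(210.8,126.9),.025))
print("jawtri",tri((170.05,155.56),(321.14,207.77)).round(4),tri((192.57,169.06),(346.52,209.66)).round(4))
print("jawtri swapped",tri((192.57,169.06),(321.14,207.77)).round(4),tri((170.05,155.56),(346.52,209.66)).round(4))
print("plates top",z("top",(325.9,227.7),.03),z("top",(342.1,228.7),.03),"scene",z("scene",(201.42,148.39),.028),z("scene",(186.98,141.7),.028))
print("eggs",tri(bs[0][1],bt[0][1]),tri(ws[0][1],wt[0][1]) if ws and wt else 0)
a=cv2.resize(T[168:205,135:172],(400,400),interpolation=3);b=cv2.resize(S[235:280,350:395],(400,400),interpolation=3)
o=np.hstack([a,b])[:,:,::-1];cv2.imwrite("pics/c3.png",np.clip(o*1.6,0,255))
E
```

```text
[([206, 174, 13, 13, 126], [212.21, 179.75])] [([290, 221, 14, 17, 190], [296.69, 229.22])]
[([174, 170, 19, 20, 224], [182.44, 179.75])] [([320, 230, 26, 30, 676], [332.61, 243.61])]
top 3138.5 ((185.11602783203125, 181.84266662597656), (87.79295349121094, 41.55583190917969), 0.8680514693260193)
[[0.5321, 0.3194], [0.6754, 0.3398], [0.699, 0.0403], [0.5553, 0.0265]]
scene 5132.0 ((329.2672424316406, 253.54312133789062), (118.56971740722656, 51.734737396240234), 23.198589324951172)
[[0.7162, 0.0487], [0.5619, 0.0198], [0.5365, 0.3262], [0.6832, 0.335]]
hinge [ 0.4161 -0.3325  0.0256] [ 0.4164 -0.3327] [ 0.4152 -0.3308]
jawtri [ 0.585  -0.3099  0.0632] [ 0.5655 -0.343  -0.0173]
jawtri swapped [ 0.5747 -0.2864  0.0136] [ 0.5744 -0.3706  0.0216]
plates top [ 0.5061 -0.3044] [ 0.5078 -0.3585] scene [ 0.5046 -0.3026] [ 0.5066 -0.3553]
eggs [0.62386838 0.08757254 0.07251414] [0.61390446 0.18505922 0.07564074][ WARN:0@0.343] global loadsave.cpp:1063 imwrite_ Unsupported depth image for selected encoder is fallbacked to CV_8U.
```

View pics/c3.png

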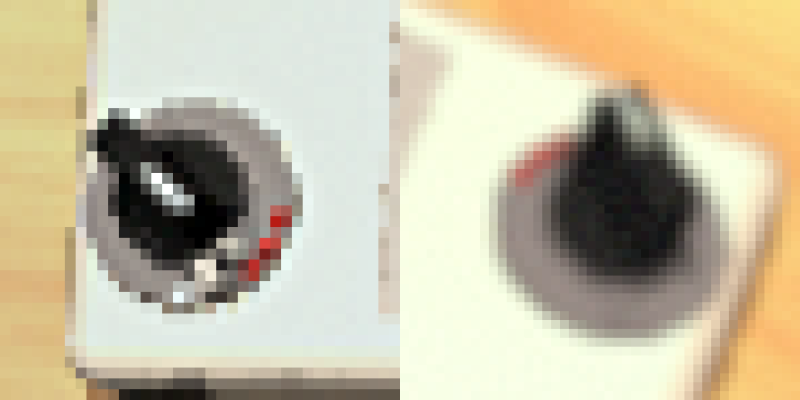

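```bash
python3 - <<'E'
from h import *
f=400/37;g=400/45
P=lambda x,y:(135+x/f-.5,168+y/f-.5)
Q=lambda x,y:(350+(x-400)/g-.5,235+y/g-.5)
print("bezel top",onz("top",P(192,205),.046).round(4),"scene",onz("scene",Q(612,218),.046).round(4))
a,b=onz("top",P(150,170),.099),onz("top",P(190,212),.099);d=b-a;print("ptr",a.round(4),b.round(4),np.degrees(np.arctan2(d[1],d[0])))
c=onz("top",P(97,135),.099);print("barend",c)
print("white egg top",onz("top",(182.44,179.75),.074),onz("top",(212.21,179.75),.074))
D=np.array([.5866,.2902,.099]);print("pred top px",(proj("top",D)-[135,168]+.5)*f,"bezel",(proj("top",D*[1,1,.46])-[135,168]+.5)*f, "scene",(proj("scene",D)-[350,235]+.5)*g+[400,0])
for z in(.0,):
  dot=onz("top",P(180,297),.046);print("dot?",dot)
h=np.array([.4162,-.3326]);m=(np.array([.5747,-.2864])+[.5744,-.3706])/2;pl=(np.array([.5061,-.3044])+[.5078,-.3585])/2
for q in(m,pl):v=q-h;print(np.linalg.norm(v),np.arctan2(v[1],v[0]))
E
```

```text
bezel top [0.5881 0.2893 0.046 ] scene [0.5809 0.2888 0.046 ]
ptr [0.5871 0.2874 0.099 ] [0.5754 0.2735 0.099 ] -130.01179930157036
barend [0.59623757 0.30486778 0.099     ]
white egg top [0.61451393 0.18483258 0.074     ] [0.62379429 0.08675668 0.074     ]
pred top px [140.52114994 170.64203241] bezel [188.76433859 209.73839499] scene [648.81876326 146.05637964]
dot? [0.55876643 0.28859639 0.046     ]
0.1584030697303559 0.02588622772431449
0.09075728620887691 0.0126714980574136
```

```bash
cat >> h.py <<'E'
from scipy.spatial.transform import Rotation as Ro
def goal(x,y,z,yawdeg):
    s=robot.observe();R=Ro.from_euler("xyz",s["tool_rot"]);G=Ro.from_euler("xyz",[np.pi,0,np.radians(yawdeg)])
    print("t",round(s["time"],2),"pos",s["tool_pos"].round(4),"rpy",np.degrees(s["tool_rot"]).round(2),"F",s["contact_force"].round(1),"q",s["qpos"].round(2),"op",round(s["opening"],4),"grip",round(float(s["grip_force"]),1))
    print("shift",R.inv().apply(np.array([x,y,z])-s["tool_pos"]).round(4),"turn",(R.inv()*G).as_rotvec().round(4))
E
python3 -c "
from h import *
goal(.587,.290,.15,234)"
```

```text
t 0.1 pos [0.1738 0.495  0.2261] rpy [-1.7992e+02 -1.0000e-02  1.6064e+02] F [ 0.5 -0.6  0.2] q [ 1.09  0.34  1.52  0.    1.28 -0.15] op 0.0918 grip 0.0
shift [-0.4578 -0.0564  0.0761] turn [-1.0000e-03 -1.1000e-03 -1.2803e+00]
```

Request:
arm_command(moves=[[[-0.457,-0.056,0.0],[0,0,-1.28],0.06],[[-0.457,-0.056,0.0],[0,0,-1.28],0.06],[[-0.457,-0.056,0.0],[0,0,-1.28],0.06],[[-0.457,-0.056,0.0],[0,0,-1.28],0.06],[[-0.457,-0.056,0.0],[0,0,-1.28],0.06]])

```text
time: 0.6
tool_pos: [0.3788, 0.3943, 0.2265]
tool_rot: [-3.142, -0.001, -2.793]
contact_force: [0.2, 0.5, -0.5]
opening: 0.0608
grip_force: 0.0
```

```bash
python3 -c "
from h import *
goal(.587,.290,.15,234)"
```

```text
t 0.6 pos [0.3788 0.3943 0.2265] rpy [-1.8000e+02 -3.0000e-02 -1.6001e+02] F [ 0.2  0.5 -0.5] q [ 0.67  0.38  1.46  0.    1.3  -1.25] op 0.0608 grip 0.0
shift [-0.16   -0.1691  0.0764] turn [ 2.000e-04 -6.000e-04 -5.936e-01]
```

Request:
arm_command(moves=[[[-0.14,-0.16,0.04],[0,0,-0.56],0.05],[[-0.14,-0.16,0.07],[0,0,-0.56],0.05],[[-0.14,-0.16,0.07],[0,0,-0.56],0.05],[[-0.14,-0.16,0.07],[0,0,-0.56],0.05],[[-0.14,-0.16,0.07],[0,0,-0.56],0.05]])

```text
time: 1.1
tool_pos: [0.5653, 0.289, 0.1543]
tool_rot: [3.141, -0.002, -2.238]
contact_force: [-0.5, 0.6, 0.3]
opening: 0.0498
grip_force: 0.0
```

Request:
arm_command(moves=[[[0,0,0],[0,0,0],0.05],[[0,0,0],[0,0,0],0.05],[[0,0,0],[0,0,0],0.05],[[0,0,0],[0,0,0],0.05],[[0,0,0],[0,0,0],0.05]])

```text
time: 1.6
tool_pos: [0.5626, 0.2926, 0.1575]
tool_rot: [-3.141, 0.001, -2.237]
contact_force: [-0.2, -1.1, -0.2]
opening: 0.0496
grip_force: 0.0
```

```bash
python3 -c "
from h import *
goal(.587,.290,.0755,234)
robot.read_camera
T=robot.read_camera('top');S=robot.read_camera('scene')
cv2.imwrite('pics/c4.png',np.hstack([cv2.resize(T[150:215,120:185],(400,400),interpolation=3),cv2.resize(S[215:285,330:400],(400,400),interpolation=3)])[:,:,::-1])"
```

```text
t 1.6 pos [0.5626 0.2926 0.1575] rpy [-1.7997e+02  5.0000e-02 -1.2819e+02] F [-0.2 -1.1 -0.2] q [ 0.36  0.6   1.3   0.    1.24 -2.12] op 0.0496 grip 0.0
shift [-0.0129 -0.0207  0.082 ] turn [-0.0005  0.0009 -0.0382]
```

Request:
arm_command(moves=[[[-0.013,-0.0205,0.02],[0,0,-0.038],0.05],[[-0.013,-0.0205,0.03],[0,0,-0.038],0.05],[[-0.013,-0.0205,0.05],[0,0,-0.038],0.05],[[-0.013,-0.0205,0.07],[0,0,-0.038],0.05],[[-0.013,-0.0205,0.081],[0,0,-0.038],0.05]])

```text
time: 2.2
tool_pos: [0.586, 0.2891, 0.0739]
tool_rot: [3.14, -0.002, -2.201]
contact_force: [0.0, -0.3, 0.9]
opening: 0.0499
grip_force: 0.0
```

Request:
arm_command(moves=[[[0,0,0],[0,0,0],0.05],[[0,0,0],[0,0,0],0.03],[[0,0,0],[0,0,0],0.02],[[0,0,0],[0,0,0],0.01],[[0,0,0],[0,0,0],0.005]], squeeze=10)

```text
time: 2.7
tool_pos: [0.5877, 0.2894, 0.0766]
tool_rot: [-3.141, 0.001, -2.201]
contact_force: [-0.6, 0.4, -0.3]
opening: 0.0227
grip_force: 0.0
```

```bash
python3 -c "
from h import *
goal(.587,.290,.0755,234)"
```

```text
t 2.7 pos [0.5877 0.2894 0.0766] rpy [-1.7996e+02  7.0000e-02 -1.2609e+02] F [-0.6  0.4 -0.3] q [ 0.34  0.71  1.32  0.    1.11 -2.17] op 0.0227 grip 0.0
shift [-0.      0.0009  0.0011] turn [-0.0007  0.0012 -0.0016]
```

Request:
arm_command(moves=[[[0,0,0],[0,0,0],0.005],[[0,0,0],[0,0,0],0.005],[[0,0,0],[0,0,0],0.005],[[0,0,0],[0,0,0],0.005],[[0,0,0],[0,0,0],0.005]], squeeze=35)

```text
time: 3.2
tool_pos: [0.5869, 0.2897, 0.0758]
tool_rot: [3.141, 0.0, -2.201]
contact_force: [-4.2, 3.0, 2.5]
opening: 0.0139
grip_force: 34.9
```

```bash
python3 -c "
from h import *
goal(.587,.290,.0755,234)"
```

```text
t 3.2 pos [0.5869 0.2897 0.0758] rpy [ 179.95    0.   -126.09] F [-4.2  3.   2.5] q [ 0.34  0.71  1.32  0.    1.11 -2.17] op 0.0139 grip 34.9
shift [-0.0003  0.0001  0.0003] turn [ 0.0009  0.0001 -0.0015]
```

View pics/c4.png

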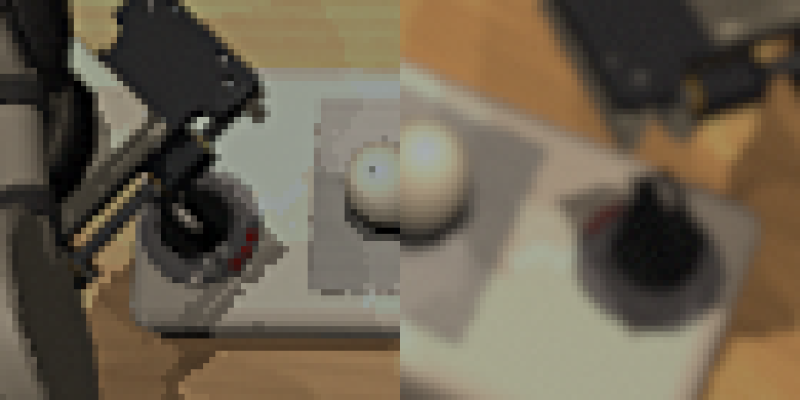

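The picture shows the gripper above the dial, aligned with the bar at (190,215). It has since gripped the bar at 13.9 mm, which is the bar's width. Next I press the dial down.

Request:
arm_command(moves=[[[0,0,0.004],[0,0,0],0.005],[[0,0,0.008],[0,0,0],0.005],[[0,0,0.009],[0,0,0],0.005],[[0,0,0.009],[0,0,0],0.005],[[0,0,0.009],[0,0,0],0.005]], squeeze=40)

```text
time: 3.7
tool_pos: [0.587, 0.2897, 0.0682]
tool_rot: [3.141, 0.001, -2.2]
contact_force: [-6.8, 2.7, 11.1]
opening: 0.0138
grip_force: 40.0
```

Request:
arm_command(moves=[[[0,0,0.001],[0,0,0.14],0.005],[[0,0,0.001],[0,0,0.28],0.005],[[0,0,0.001],[0,0,0.42],0.005],[[0,0,0.001],[0,0,0.56],0.005],[[0,0,0.001],[0,0,0.7],0.005]])

```text
time: 4.2
tool_pos: [0.5875, 0.289, 0.0681]
tool_rot: [-3.141, 0.001, -2.906]
contact_force: [-7.6, -1.6, 15.2]
opening: 0.0137
grip_force: 40.0
```

```bash
python3 -c "
from h import *
goal(.587,.290,.0755,184.9);print(robot.observe()['torque'])"
```

```text
t 4.2 pos [0.5875 0.289  0.0681] rpy [-1.7997e+02  7.0000e-02 -1.6651e+02] F [-7.6 -1.6 15.2] q [ 0.34  0.72  1.33 -0.    1.09 -1.47] op 0.0137 grip 40.0
shift [ 0.0003  0.001  -0.0074] turn [-0.0004  0.0013  0.15  ]
[-0.37217167  1.50894231  0.04358608]
```

Request:
arm_command(moves=[[[0,0,0],[0,0,0.07],0.005],[[0,0,0],[0,0,0.13],0.005],[[0,0,0],[0,0,0.17],0.005],[[0,0,0],[0,0,0.2],0.005],[[0,0,0],[0,0,0.2],0.005]])

```text
time: 4.7
tool_pos: [0.5875, 0.2888, 0.0681]
tool_rot: [-3.141, 0.001, -3.1]
contact_force: [-7.3, -1.2, 16.5]
opening: 0.0136
grip_force: 40.3
```

```bash
python3 -c "
from h import *
goal(.587,.290,.0755,184.9);print(robot.observe()['torque'])"
```

```text
t 4.7 pos [0.5875 0.2888 0.0681] rpy [-1.7994e+02  7.0000e-02 -1.7760e+02] F [-7.3 -1.2 16.5] q [ 0.34  0.72  1.33 -0.    1.09 -1.27] op 0.0136 grip 40.3
shift [ 0.0005  0.0012 -0.0074] turn [-0.001   0.0013 -0.0437]
[-0.41536795  1.46419395  0.65171232]
```

Moment about z rose from 0.04 to 0.65 N m after about 0.9 rad of turn, so the dial is at the off stop. Releasing, then rising.

Request:
arm_command(moves=[[[0,0,0],[0,0,0],0.05],[[0,0,0],[0,0,0],0.05],[[0,0,0],[0,0,0],0.05],[[0,0,0],[0,0,0],0.05],[[0,0,-0.03],[0,0,0],0.05]])

```text
time: 5.2
tool_pos: [0.5849, 0.2881, 0.0914]
tool_rot: [-3.139, -0.009, -3.101]
contact_force: [-0.5, 0.7, -1.0]
opening: 0.0478
grip_force: 0.0
```

Request:
arm_command(moves=[[[0,0,-0.05],[0,0,0],0.05],[[0,0,-0.1],[0,0,0],0.06],[[0.05,0,-0.12],[0,0,0],0.07],[[0.09,0.02,-0.12],[0,0,0],0.085],[[0.09,0.07,-0.12],[0,0,0],0.085]])

```text
time: 5.7
tool_pos: [0.4876, 0.3513, 0.2143]
tool_rot: [-3.136, -0.01, -3.103]
contact_force: [1.5, -0.2, -0.1]
opening: 0.0773
grip_force: 0.0
```

```bash
python3 -c "
from h import *
goal(.502,-.332,.15,181)"
```

```text
t 5.7 pos [0.4876 0.3513 0.2143] rpy [-179.68   -0.56 -177.8 ] F [ 1.5 -0.2 -0.1] q [ 0.5   0.5   1.31 -0.    1.34 -1.11] op 0.0773 grip 0.0
shift [ 0.0111 -0.683   0.0682] turn [-0.0056 -0.0097  0.0209]
```

Request:
arm_command(moves=[[[0,-0.68,0],[0,0,0.02],0.0918],[[0,-0.68,0],[0,0,0.02],0.0918],[[0,-0.68,0],[0,0,0.02],0.0918],[[0,-0.68,0],[0,0,0.02],0.0918],[[0,-0.68,0],[0,0,0.02],0.0918]])

```text
time: 6.2
tool_pos: [0.5046, 0.104, 0.2156]
tool_rot: [-3.141, 0.0, -3.12]
contact_force: [1.2, 0.2, 0.5]
opening: 0.092
grip_force: 0.0
```

```bash
python3 -c "
from h import *
goal(.507,-.331,.12,181.2)
T=robot.read_camera('top');S=robot.read_camera('scene')
cv2.imwrite('pics/c5.png',np.hstack([cv2.resize(T[168:205,135:172],(400,400),interpolation=3),cv2.resize(S[235:280,350:395],(400,400),interpolation=3)])[:,:,::-1])"
```

```text
t 6.2 pos [0.5046 0.104  0.2156] rpy [-1.7999e+02  2.0000e-02 -1.7876e+02] F [1.2 0.2 0.5] q [ 0.05  0.33  1.57 -0.    1.24 -1.54] op 0.092 grip 0.0
shift [ 0.0071 -0.4349  0.0957] turn [-0.0002  0.0003  0.0007]
```

View pics/c5.png

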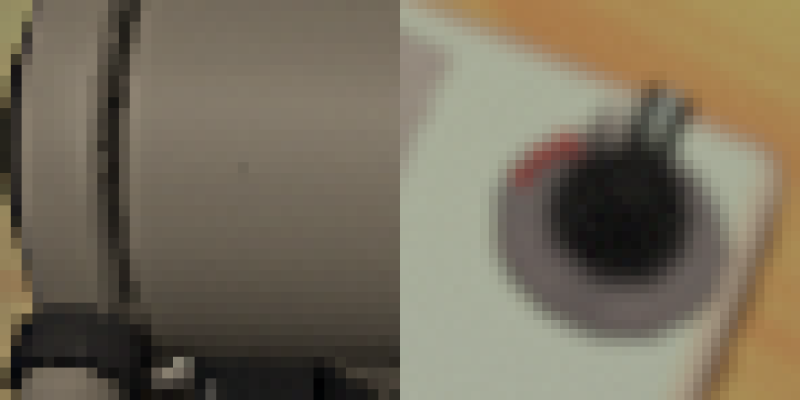

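The scene crop shows the dial turned, with the bar seen end-on at (660,120) and pointing toward -x, and sprung up. The arm blocks the top view for now. On to the tongs.

Request:
arm_command(moves=[[[0.006,-0.425,0.03],[0,0,0],0.0918],[[0.006,-0.425,0.03],[0,0,0],0.0918],[[0.006,-0.425,0.03],[0,0,0],0.0918],[[0.006,-0.425,0.03],[0,0,0],0.0918],[[0.006,-0.425,0.03],[0,0,0],0.0918]])

```text
time: 6.8
tool_pos: [0.5066, -0.145, 0.198]
tool_rot: [3.141, 0.0, -3.12]
contact_force: [1.3, -0.3, -0.1]
opening: 0.0919
grip_force: 0.0
```

```bash
python3 -c "
from h import *
goal(.507,-.331,.1,181.2)
T=robot.read_camera('top')
cv2.imwrite('pics/c6.png',cv2.resize(T[155:215,135:240],(700,400),interpolation=3)[:,:,::-1])"
```

```text
t 6.8 pos [ 0.5066 -0.145   0.198 ] rpy [ 1.7999e+02  3.0000e-02 -1.7877e+02] F [ 1.3 -0.3 -0.1] q [-0.42  0.37  1.56  0.    1.21 -2.02] op 0.0919 grip 0.0
shift [ 0.0037 -0.186   0.0979] turn [0.0001 0.0005 0.0005]
```

View pics/c6.png

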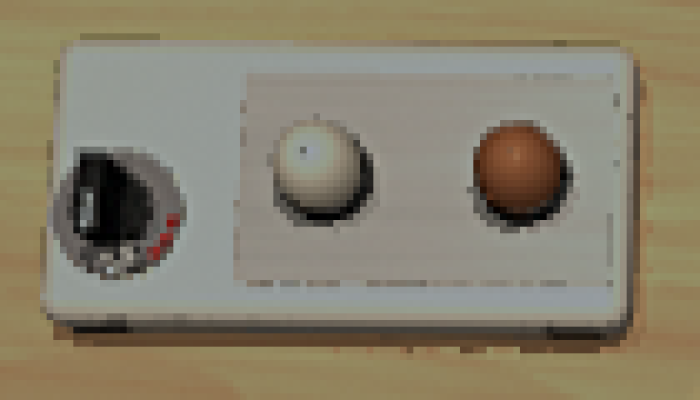

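The top crop shows the dial bar upright in the image at (90,200), parallel to the cooker's short side, with its pointer down at the white dot (110,265). The dial is off. Continuing to the tongs.

Request:
arm_command(moves=[[[0.002,-0.184,0.03],[0,0,0],0.0918],[[0.002,-0.184,0.06],[0,0,0],0.0918],[[0.002,-0.184,0.08],[0,0,0],0.0918],[[0.002,-0.184,0.095],[0,0,0],0.0918],[[0.002,-0.184,0.095],[0,0,0],0.0918]])

```text
time: 7.35
tool_pos: [0.5068, -0.3294, 0.0988]
tool_rot: [3.139, -0.004, -3.124]
contact_force: [-0.3, 0.3, -0.9]
opening: 0.0916
grip_force: 0.0
```

```bash
python3 -c "
from h import *
goal(.507,-.331,.007,181.2)"
```

```text
t 7.35 pos [ 0.5068 -0.3294  0.0988] rpy [ 179.82   -0.25 -178.97] F [-0.3  0.3 -0.9] q [-0.7   0.61  1.46 -0.    1.08 -2.29] op 0.0916 grip 0.0
shift [-0.0005 -0.0019  0.0918] turn [ 0.0031 -0.0043 -0.003 ]
```

Request:
arm_command(moves=[[[0,0,0.03],[0,0,0],0.0918],[[0,0,0.06],[0,0,0],0.0918],[[0,0,0.08],[0,0,0],0.0918],[[0,0,0.09],[0,0,0],0.0918],[[0,0,0.09],[0,0,0],0.0918]])

```text
time: 7.85
tool_pos: [0.5084, -0.3263, 0.0122]
tool_rot: [3.14, -0.002, -3.12]
contact_force: [0.1, 0.5, 0.7]
opening: 0.0916
grip_force: 0.0
```

Request:
arm_command(moves=[[[0,0,0],[0,0,0],0.075],[[0,0,0],[0,0,0],0.07],[[0,0,0],[0,0,0],0.065],[[0,0,0],[0,0,0],0.06],[[0,0,0],[0,0,0],0.055]], squeeze=15)

```text
time: 8.35
tool_pos: [0.5091, -0.3283, 0.0141]
tool_rot: [-3.14, 0.002, -3.121]
contact_force: [1.3, -1.0, 3.6]
opening: 0.0573
grip_force: 6.8
```

Request:
arm_command(moves=[[[0,0,0],[0,0,0],0.055],[[0,0,0],[0,0,0],0.055],[[0,0,0],[0,0,0],0.055],[[0,0,0],[0,0,0],0.055],[[0,0,0],[0,0,0],0.055]])

```text
time: 8.85
tool_pos: [0.5092, -0.3284, 0.014]
tool_rot: [-3.14, 0.002, -3.121]
contact_force: [1.7, -2.2, 5.5]
opening: 0.0551
grip_force: 7.9
```

```bash
python3 -c "
from h import *
goal(.507,-.331,.007,181.2)"
```

```text
t 8.85 pos [ 0.5092 -0.3284  0.014 ] rpy [-1.7990e+02  1.3000e-01 -1.7882e+02] F [ 1.7 -2.2  5.5] q [-0.7   0.72  1.53  0.    0.9  -2.29] op 0.0551 grip 7.9
shift [ 0.0023 -0.0026  0.007 ] turn [-0.0017  0.0022 -0.0004]
```

Grip sits 8 mm too high, so I reopen, lower and regrip.

Request:
arm_command(moves=[[[0,0,0],[0,0,0],0.078],[[0,0,0],[0,0,0],0.078],[[0,0,0],[0,0,0],0.078],[[0.002,-0.001,0.004],[0,0,0],0.078],[[0.002,-0.001,0.0075],[0,0,0],0.078]])

```text
time: 9.35
tool_pos: [0.5058, -0.3285, 0.0048]
tool_rot: [3.141, -0.001, -3.121]
contact_force: [-0.8, 0.4, 0.3]
opening: 0.0775
grip_force: 0.0
```

Request:
arm_command(moves=[[[0,0,0],[0,0,0],0.078],[[0,0,0],[0,0,0],0.078],[[0,0,0],[0,0,0],0.07],[[0,0,0],[0,0,0],0.065],[[0,0,0],[0,0,0],0.06]])

```text
time: 9.85
tool_pos: [0.5065, -0.3286, 0.0057]
tool_rot: [3.142, 0.0, -3.121]
contact_force: [-0.5, 0.5, 0.8]
opening: 0.0617
grip_force: 5.7
```

```bash
python3 -c "
from h import *
goal(.507,-.331,.007,181.2)"
```

```text
t 9.85 pos [ 0.5065 -0.3286  0.0057] rpy [ 1.8000e+02  1.0000e-02 -1.7881e+02] F [-0.5  0.5  0.8] q [-0.7   0.73  1.54  0.    0.88 -2.29] op 0.0617 grip 5.7
shift [-0.0005 -0.0024 -0.0013] turn [ 0.0001  0.0003 -0.0001]
```

Request:
arm_command(moves=[[[0,0,0],[0,0,0],0.055],[[0,0,0],[0,0,0],0.055],[[0,0,0],[0,0,0],0.055],[[0,0,0],[0,0,0],0.055],[[0,0,0],[0,0,0],0.055]], squeeze=20)

```text
time: 10.35
tool_pos: [0.5065, -0.3287, 0.0057]
tool_rot: [-3.141, 0.0, -3.121]
contact_force: [1.7, 0.3, 0.5]
opening: 0.055
grip_force: 6.2
```

Request:
arm_command(moves=[[[0,0,-0.01],[0,0,0],0.055],[[0,0,-0.03],[0,0,0],0.055],[[0,0,-0.06],[0,0,0],0.055],[[0,0,-0.1],[0,0,0],0.055],[[0,0,-0.15],[0,0,0],0.055]])

```text
time: 10.85
tool_pos: [0.5052, -0.3278, 0.156]
tool_rot: [3.139, -0.003, -3.121]
contact_force: [-0.3, -0.7, -1.8]
opening: 0.0553
grip_force: 5.7
```

```bash
python3 -c "
from h import *
goal(.554,.081,.16,184.9)
T=robot.read_camera('top');S=robot.read_camera('scene')
cv2.imwrite('pics/c7.png',np.hstack([cv2.resize(T[180:280,280:380],(400,400),interpolation=3),cv2.resize(S[80:180,150:250],(400,400),interpolation=3)])[:,:,::-1])"
```

```text
t 10.85 pos [ 0.5052 -0.3278  0.156 ] rpy [ 179.85   -0.18 -178.8 ] F [-0.3 -0.7 -1.8] q [-0.7   0.54  1.4  -0.    1.2  -2.29] op 0.0553 grip 5.7
shift [-0.0573  0.4077 -0.0031] turn [ 0.0028 -0.003  -0.0647]
```

View pics/c7.png

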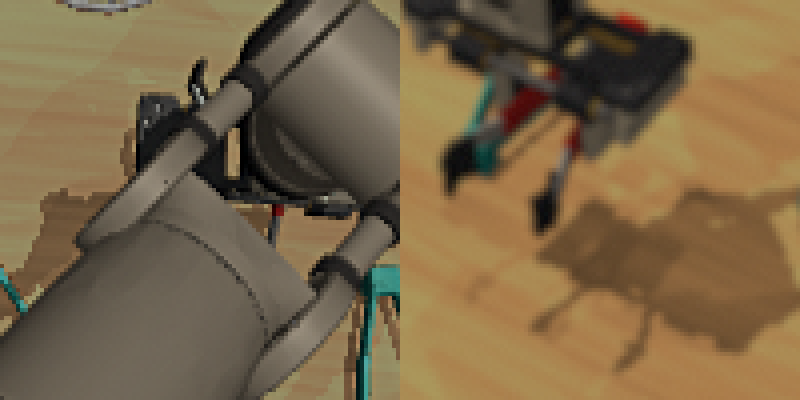

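The tongs are off the table and held open, with black jaws at crop (460,165) and (545,205). I'll check whether they are level, then move on.

Request:
arm_command(moves=[[[0,0.4,-0.01],[0,0,-0.065],0.055],[[0,0.4,-0.01],[0,0,-0.065],0.055],[[0,0.4,-0.01],[0,0,-0.065],0.055],[[0,0.4,-0.01],[0,0,-0.065],0.055],[[0,0.4,-0.01],[0,0,-0.065],0.055]])

```text
time: 11.45
tool_pos: [0.5003, -0.0769, 0.1619]
tool_rot: [3.141, -0.0, -3.056]
contact_force: [1.3, 0.2, -2.0]
opening: 0.055
grip_force: 5.7
```

Request:
arm_command(moves=[[[0,0.16,0],[0,0,0],0.055],[[0,0.16,0],[0,0,0],0.055],[[0,0.16,0],[0,0,0],0.055],[[0,0.16,0],[0,0,0],0.055],[[0,0.16,0],[0,0,0],0.055]])

```text
time: 11.95
tool_pos: [0.4868, 0.0821, 0.1618]
tool_rot: [-3.142, -0.0, -3.052]
contact_force: [0.8, -0.2, -0.8]
opening: 0.0551
grip_force: 5.7
```

```bash
python3 -c "
from h import *
for d in(-.045,.045):
  for z in (.15,.168,.186):print(proj('scene',np.array([.575,-.327+d,z])))
goal(.554,.081,.16,184.9)"
```

```text
[163.17266767 126.01963903]
[162.26584889 121.5407866 ]
[161.33921036 116.96404277]
[189.1646587  139.06397802]
[188.52542285 134.63331523]
[187.87191333 130.10371903]
t 11.95 pos [0.4868 0.0821 0.1618] rpy [-1.8000e+02 -3.0000e-02 -1.7487e+02] F [ 0.8 -0.2 -0.8] q [ 0.01  0.35  1.71 -0.    1.09 -1.65] op 0.0551 grip 5.7
shift [-0.0668 -0.0071  0.0018] turn [-0.     -0.0005  0.004 ]
```

Request:
arm_command(moves=[[[-0.03,-0.007,0],[0,0,0],0.055],[[-0.066,-0.007,0],[0,0,0],0.055],[[-0.066,-0.007,0],[0,0,0],0.055],[[-0.066,-0.007,0.02],[0,0,0],0.055],[[-0.066,-0.007,0.02],[0,0,0],0.055]])

```text
time: 12.45
tool_pos: [0.552, 0.0775, 0.1394]
tool_rot: [3.141, -0.006, -3.058]
contact_force: [-0.8, -0.6, -1.3]
opening: 0.0552
grip_force: 5.7
```

```bash
python3 -c "
from h import *
goal(.554,.081,.066,184.9)
T=robot.read_camera('top');S=robot.read_camera('scene')
np.save('pics/t8.npy',T);np.save('pics/s8.npy',S)
cv2.imwrite('pics/c8.png',np.hstack([cv2.resize(T[140:200,170:230],(400,400),interpolation=3),cv2.resize(S[180:260,260:340],(400,400),interpolation=3)])[:,:,::-1])
p=robot.observe()['tool_pos'];f=np.array([np.cos(.089),np.sin(.089),0]);l=np.array([-f[1],f[0],0])
for s in(-1,1):
  X=p+.07*f+s*.046*l;X[2]=p[2]+.012;print((proj('top',X)-[170,140]+.5)*400/60,(proj('scene',X)-[260,180]+.5)*5+[400,0])"
```

```text
t 12.45 pos [0.552  0.0775 0.1394] rpy [ 179.99   -0.32 -175.18] F [-0.8 -0.6 -1.3] q [ 0.    0.49  1.55 -0.    1.11 -1.65] op 0.0552 grip 5.7
shift [-0.0027  0.0033  0.0734] turn [ 0.0001 -0.0056 -0.0015]
[368.30235453 230.48718761] [507.91066365 122.31443575]
[170.9760873  229.46283431] [680.33384421 195.02262606]
```

View pics/c8.png

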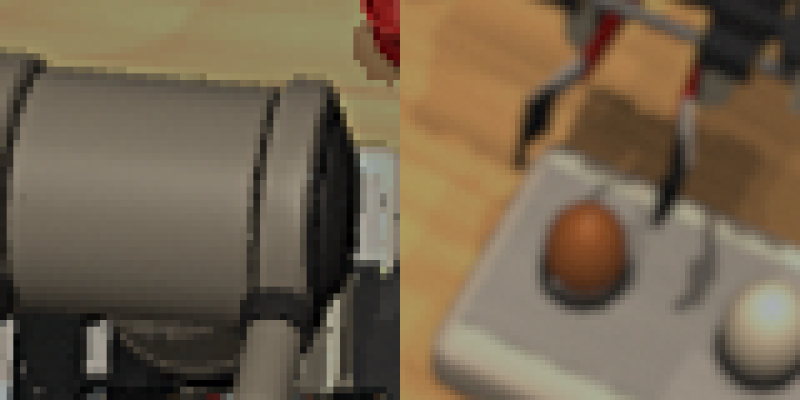

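Scene crop: the jaws straddle the brown egg (585,250), at (535,125) and (670,185), with plenty of clearance to the white egg. I've now viewed 10 pictures, so from here on I check by masks and numbers.

```bash
python3 -c "
from h import *
S=np.load('pics/s8.npy')
bl=blobs(S,(0,0,0),(180,255,48),(282,194,320,228),8);print(bl)
h=cv2.cvtColor(S,cv2.COLOR_RGB2HSV);m=cv2.inRange(h,(0,0,0),(180,255,48))
for x0,x1,y0,y1 in((280,292,196,216),(308,320,206,228)):
  ys,xs=np.nonzero(m[y0:y1,x0:x1]);i=ys.argmax();print(len(ys),'tip',xs[ys==ys.max()].mean()+x0,ys.max()+y0,'cen',xs.mean()+x0,ys.mean()+y0,'top',ys.min()+y0)
p=np.array([.552,.0775,.1394]);f=np.array([np.cos(.085),np.sin(.085),0]);l=np.array([-f[1],f[0],0])
for d in(.07,.087):
 for s in(-.042,0,.042):
  X=p+d*f+s*l
  for z in(-.006,.012):
   X[2]=p[2]+z;print(d,s,z,proj('scene',X).round(1))"
```

```text
[([285, 198, 6, 10, 28], [287.07, 202.71]), ([312, 209, 5, 14, 34], [313.91, 216.0])]
28 tip 285.0 207 cen 287.07142857142856 202.71428571428572 top 198
34 tip 312.0 222 cen 313.9117647058824 216.0 top 209
0.07 -0.042 -0.006 [282.1 208.6]
0.07 -0.042 0.012 [282.5 204.6]
0.07 0 -0.006 [297.4 215.1]
0.07 0 0.012 [298.  211.2]
0.07 0.042 -0.006 [313.  221.8]
0.07 0.042 0.012 [313.8 217.9]
0.087 -0.042 -0.006 [279.1 213.6]
0.087 -0.042 0.012 [279.5 209.7]
0.087 0 -0.006 [294.6 220.3]
0.087 0 0.012 [295.2 216.4]
0.087 0.042 -0.006 [310.3 227.1]
0.087 0.042 0.012 [311.1 223.2]
```

```bash
cat > j.py <<'E'
from h import *
s=robot.observe();p=s["tool_pos"];print("tcp",p.round(4),s["tool_rot"].round(3),s["qvel"].round(3).max())
S=robot.read_camera("scene");np.save("pics/s9.npy",S)
u0=proj("scene",p+[.07,.006,.012]).astype(int)
for v in(48,60,75):
    bl=blobs(S,(0,0,0),(180,255,v),(max(u0[0]-24,0),u0[1]-22,u0[0]+26,u0[1]+22),8)
    print(v,[(b[0],b[1],onz("scene",b[1],p[2]+.012)[:2].round(4).tolist()) for b in bl])
E
python3 j.py; python3 -c "
from h import *
print(proj('scene',np.array([.6239,.0876,.0725])),proj('top',np.array([.6239,.0876,.0725])))
print('egg scene z.0735',onz('scene',(296.69,229.22),.0735),'top',onz('top',(212.21,179.75),.0735))"
```

```text
tcp [0.5533 0.078  0.1417] [-3.142e+00 -2.000e-03 -3.057e+00] 0.01
48 [([320, 189, 4, 5, 20], [321.5, 191.0], [0.5385, 0.1044]), ([285, 199, 5, 9, 26], [286.96, 202.77], [0.6162, 0.0489]), ([312, 209, 5, 14, 35], [313.91, 215.86], [0.6143, 0.1231])]
60 [([320, 189, 4, 6, 21], [321.57, 191.14], [0.5388, 0.1048]), ([285, 198, 6, 10, 32], [287.22, 202.44], [0.615, 0.049]), ([311, 208, 6, 16, 47], [314.02, 215.55], [0.6134, 0.1229])]
75 [([319, 189, 5, 10, 32], [321.12, 192.56], [0.5433, 0.1058]), ([284, 197, 8, 12, 43], [287.37, 202.19], [0.6141, 0.0489]), ([311, 207, 7, 18, 69], [314.01, 215.13], [0.6123, 0.1224])]
[296.43808724 229.21203837] [212.01449254 179.80310522]
egg scene z.0735 [0.62414115 0.08838158 0.0735    ] top [0.6239098  0.08682999 0.0735    ]
```

```bash
python3 -c "
from h import *
a=onz('scene',(170.05,155.56),.018);b=onz('scene',(192.57,169.06),.018);print(a,b,(a+b)/2)
print('hinge scene',onz('scene',(210.8,126.86),.025),'plates',onz('scene',(201.42,148.39),.028),onz('scene',(186.98,141.7),.028))
S=np.load('pics/s9.npy')
print(blobs(S,(0,150,40),(8,255,255),(280,150,350,205),4)); print(blobs(S,(170,150,40),(180,255,255),(280,150,350,205),4))
f=np.array([np.cos(.085),np.sin(.085),0]);p=np.array([.5533,.078,.1417]);print('hinge exp',proj('scene',p-.091*f+[0,0,.019]),'plates',[proj('scene',p+[0,s,.019]) for s in(-.026,.026)])"
```

```text
[ 0.57191755 -0.37143976  0.018     ] [ 0.5771407  -0.28367382  0.018     ] [ 0.57452913 -0.32755679  0.018     ]
hinge scene [ 0.41506505 -0.33091998  0.025     ] plates [ 0.50464292 -0.30257979  0.028     ] [ 0.50657065 -0.35532945  0.028     ]
[([327, 162, 2, 3, 5], [327.6, 162.8]), ([306, 177, 2, 3, 5], [306.6, 178.2]), ([297, 183, 7, 10, 33], [299.85, 187.0]), ([317, 193, 3, 6, 10], [318.2, 195.9])]
[]
hinge exp [323.62818256 163.66163254] plates [array([300.60573444, 184.33843173]), array([318.94156016, 193.3974008 ])]
```

```bash
python3 -c "
from h import *
I=cv2.cvtColor(cv2.imread('pics/c7.png'),cv2.COLOR_BGR2RGB);T=cv2.resize(I[:,:400],(100,100),interpolation=cv2.INTER_AREA);S=cv2.resize(I[:,400:],(100,100),interpolation=cv2.INTER_AREA)
bt=blobs(T,(0,0,0),(180,255,60),(44,10,58,27),4);bs=blobs(S,(0,0,0),(180,255,60),(8,30,42,62),4);print(bt,bs)
t=np.array(bt[0][1])+[280,180]
for b in bs:
  s=np.array(b[1])+[150,80];print(tri(s,t),onz('scene',s,.168))
print('table',tri((192.57,169.06),(321.14,207.77)),'top table',onz('top',(321.14,207.77),.018),'top lifted',onz('top',t,.168))"
```

```text
[([47, 15, 5, 12, 31], [48.71, 20.77]), ([55, 18, 3, 4, 6], [56.0, 19.5])] [([11, 34, 15, 14, 101], [16.76, 39.35]), ([34, 47, 5, 11, 42], [35.95, 51.95])]
[ 0.57927089 -0.30640354  0.20905623] [ 0.5617672  -0.36664879  0.168     ]
[ 0.57154837 -0.28858501  0.1704939 ] [ 0.57090618 -0.29370677  0.168     ]
table [ 0.5747389  -0.28642379  0.01364581] top table [ 0.57414225 -0.28616253  0.018     ] top lifted [ 0.57028427 -0.28582733  0.168     ]
```

Request:
arm_command(moves=[[[-0.004,0,0.015],[0,0,0],0.055],[[-0.004,0,0.03],[0,0,0],0.055],[[-0.004,0,0.045],[0,0,0],0.055],[[-0.004,0,0.055],[0,0,0],0.055],[[-0.004,0,0.055],[0,0,0],0.055]])

```text
time: 13.1
tool_pos: [0.5569, 0.0796, 0.0853]
tool_rot: [3.141, -0.003, -3.056]
contact_force: [-0.5, -0.9, -1.7]
opening: 0.0554
grip_force: 5.7
```

```bash
python3 j.py; python3 -c "
from h import *
goal(.558,.079,.063,184.9)
S=np.load('pics/s9.npy');print(blobs(S,(5,150,40),(16,255,255),(285,215,310,245),20))"
```

```text
tcp [0.5569 0.0796 0.0853] [ 3.141e+00 -3.000e-03 -3.056e+00] 0.027
48 [([317, 202, 4, 7, 25], [318.64, 204.88], [0.5425, 0.106]), ([283, 212, 6, 10, 27], [285.67, 216.3], [0.6192, 0.0511]), ([309, 226, 5, 11, 23], [310.96, 230.87], [0.6227, 0.1262]), ([292, 236, 13, 5, 13], [298.0, 239.08], [0.6608, 0.1103])]
60 [([316, 202, 5, 7, 30], [318.3, 205.2], [0.5439, 0.1057]), ([283, 212, 7, 11, 36], [285.67, 216.42], [0.6195, 0.0513]), ([308, 222, 6, 15, 39], [311.08, 229.92], [0.62, 0.1252]), ([290, 234, 15, 8, 36], [297.97, 238.44], [0.6593, 0.1094])]
75 [([315, 202, 6, 12, 45], [317.82, 206.22], [0.5474, 0.1061]), ([282, 209, 12, 17, 55], [285.93, 216.33], [0.6189, 0.0517]), ([307, 221, 8, 17, 55], [310.95, 230.18], [0.6209, 0.1253]), ([288, 230, 18, 12, 87], [296.48, 237.1], [0.6579, 0.1044])]
t 13.15 pos [0.5575 0.0796 0.0863] rpy [ 1.7999e+02 -6.0000e-02 -1.7507e+02] F [ 0.6  0.6 -0.8] q [ 0.01  0.56  1.6   0.    0.99 -1.65] op 0.0552 grip 5.7
shift [-0.0004 -0.0007  0.0233] turn [ 0.0001 -0.0011  0.0004]
[([289, 221, 15, 17, 192], [296.61, 229.07])]
```

Request:
arm_command(moves=[[[0,-0.001,0.008],[0,0,0],0.055],[[0,-0.001,0.016],[0,0,0],0.055],[[0,-0.001,0.023],[0,0,0],0.055],[[0,-0.001,0.023],[0,0,0],0.055],[[0,-0.001,0.023],[0,0,0],0.055]])

```text
time: 13.65
tool_pos: [0.5578, 0.0786, 0.0637]
tool_rot: [3.141, -0.0, -3.056]
contact_force: [0.2, -0.0, -1.0]
opening: 0.0551
grip_force: 5.7
```

Request:
arm_command(moves=[[[0,0,0],[0,0,0],0.05],[[0,0,0],[0,0,0],0.045],[[0,0,0],[0,0,0],0.042],[[0,0,0],[0,0,0],0.038],[[0,0,0],[0,0,0],0.032]], squeeze=22)

```text
time: 14.15
tool_pos: [0.558, 0.0786, 0.064]
tool_rot: [3.142, 0.0, -3.056]
contact_force: [-0.3, 0.8, -1.5]
opening: 0.0381
grip_force: 21.7
```

Request:
arm_command(moves=[[[0,0,0],[0,0,0],0.025],[[0,0,0],[0,0,0],0.025],[[0,0,0],[0,0,0],0.025],[[0,0,0],[0,0,0],0.025],[[0,0,0],[0,0,0],0.025]])

```text
time: 14.65
tool_pos: [0.5579, 0.0786, 0.0639]
tool_rot: [3.142, 0.0, -3.056]
contact_force: [0.1, -0.6, 0.3]
opening: 0.0384
grip_force: 21.7
```

```bash
python3 j.py; python3 -c "
from h import *
goal(.558,.079,.063,184.9)
S=np.load('pics/s9.npy');print(blobs(S,(5,150,40),(16,255,255),(285,215,310,245),20))"
```

```text
tcp [0.5579 0.0786 0.0639] [ 3.142  0.    -3.056] 0.001
48 [([312, 207, 8, 7, 43], [315.93, 209.37], [0.5449, 0.1021]), ([287, 219, 5, 16, 24], [288.38, 225.92], [0.6284, 0.066]), ([294, 228, 14, 13, 46], [302.98, 235.37], [0.6328, 0.1113])]
60 [([312, 207, 8, 7, 46], [315.87, 209.46], [0.5453, 0.1021]), ([287, 218, 6, 19, 40], [288.48, 226.75], [0.6304, 0.0675]), ([290, 227, 18, 15, 72], [301.43, 235.61], [0.6356, 0.1083])]
75 [([311, 207, 9, 11, 66], [315.06, 210.41], [0.5491, 0.1017]), ([286, 215, 22, 27, 183], [296.43, 232.01], [0.6331, 0.0924])]
t 14.7 pos [0.5579 0.0786 0.0639] rpy [ 1.8000e+02  1.0000e-02 -1.7508e+02] F [ 0.2  0.4 -0.7] q [ 0.    0.59  1.62  0.    0.94 -1.65] op 0.0381 grip 21.7
shift [-0.0001  0.0003  0.0009] turn [0.0001 0.0002 0.0004]
[([289, 221, 17, 17, 215], [296.26, 228.72])]
```

Opening is 38 mm at 22 N, the expected width with the egg in the jaws. Lifting gently.

Request:
arm_command(moves=[[[0,0,-0.002],[0,0,0],0.025],[[0,0,-0.005],[0,0,0],0.025],[[0,0,-0.01],[0,0,0],0.025],[[0,0,-0.015],[0,0,0],0.025],[[0,0,-0.02],[0,0,0],0.025]], squeeze=25)

```text
time: 15.2
tool_pos: [0.5579, 0.0786, 0.0845]
tool_rot: [3.142, 0.0, -3.056]
contact_force: [-0.1, -0.6, -3.2]
opening: 0.0382
grip_force: 24.7
```

```bash
cat > e.py <<'E'
from h import *
s=robot.observe();print("tcp",s["tool_pos"].round(4),s["contact_force"].round(1),round(s["opening"],4),round(float(s["grip_force"]),1),round(s["time"],2))
S=robot.read_camera("scene");b=max(blobs(S,(5,150,40),(16,255,255),(280,150,325,245),20),key=lambda b:b[0][4]);print(b)
A=np.array([.6239,.0876,.0]);zs=np.arange(.06,.22,.0005);P=np.array([proj("scene",A+[0,0,z])[1] for z in zs]);print("egg z from row",zs[abs(P-b[1][1]).argmin()],"col",proj("scene",A+[0,0,zs[abs(P-b[1][1]).argmin()]])[0].round(1))
E
python3 e.py
```

```text
tcp [0.5579 0.0786 0.0845] [-0.1 -0.6 -3.2] 0.0382 24.7 15.2
([289, 217, 18, 17, 220], [297.22, 224.4])
egg z from row 0.09600000000000003 col 297.2
```

Request:
arm_command(moves=[[[0,0,-0.012],[0,0,0],0.025],[[0,0,-0.027],[0,0,0],0.025],[[0,0,-0.04],[0,0,0],0.025],[[0,0,-0.05],[0,0,0],0.025],[[0,0,-0.055],[0,0,0],0.025]])

```text
time: 15.75
tool_pos: [0.5583, 0.0787, 0.1404]
tool_rot: [-3.142, 0.002, -3.056]
contact_force: [0.6, 0.0, -1.5]
opening: 0.0381
grip_force: 24.7
```

Request:
arm_command(moves=[[[0,0,-0.012],[0,0,0],0.025],[[0,0,-0.025],[0,0,0],0.025],[[0,0,-0.036],[0,0,0],0.025],[[0,0,-0.042],[0,0,0],0.025],[[0,0,-0.045],[0,0,0],0.025]])

```text
time: 16.25
tool_pos: [0.558, 0.0786, 0.1845]
tool_rot: [3.142, 0.001, -3.056]
contact_force: [0.3, 0.2, -2.1]
opening: 0.0382
grip_force: 24.7
```

Request:
arm_command(moves=[[[0,0,0],[0,0,0],0.025],[[0,0,0],[0,0,0],0.025],[[0,0,0],[0,0,0],0.025],[[0,0,0],[0,0,0],0.025],[[0,0,0],[0,0,0],0.025]])

```text
time: 16.75
tool_pos: [0.5578, 0.0786, 0.1836]
tool_rot: [3.141, -0.0, -3.056]
contact_force: [-0.2, -0.7, -2.0]
opening: 0.0383
grip_force: 24.7
```

```bash
python3 e.py
```

```text
tcp [0.5578 0.0786 0.1836] [-0.2 -0.7 -2. ] 0.0383 24.7 16.75
([291, 193, 20, 20, 283], [300.7, 202.1])
egg z from row 0.19700000000000012 col 300.7
```

```bash
python3 - <<'E'
from h import *
S0=np.load("pics/scene0.npy");S=robot.read_camera("scene")
for nm,(x0,y0,x1,y1) in dict(white=(322,233,345,258),cup=(240,258,264,290),trivet=(142,194,210,252)).items():
    print(nm,cv2.absdiff(S0[y0:y1,x0:x1],S[y0:y1,x0:x1]).mean().round(1), cv2.phaseCorrelate(*[cv2.cvtColor(i[y0:y1,x0:x1],cv2.COLOR_RGB2GRAY).astype(float) for i in(S0,S)])[0])
exec(open("e.py").read())
print(robot.hand_in())
E
```

```text
white 8.1 (-0.2847224585024257, 0.5334427719442374)
cup 7.6 (0.003911179547388954, -0.031825957883071965)
trivet 10.4 (-0.04655805263440271, 0.007187117173195645)
tcp [0.5578 0.0786 0.1838] [ 0.1 -0.9 -2.6] 0.038 24.7 16.85
([292, 193, 19, 20, 283], [300.75, 202.05])
egg z from row 0.19700000000000012 col 300.7
the job is handed in; nothing more can be done
None
```

The cooker is off: the dial was pressed, turned to its off stop and sprang back up. I handed in with the brown egg held steady in the tongs about 12 cm above its seat, at 16.9 s. The white egg, egg cup and trivet show no movement in the camera image.

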